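# Sweep the leftover stretcher keys off the drawing board into the tray

### The job

Three leftover wooden stretcher keys (small flat wedges) lie scattered on the raised drawing board: sweep all three with the fingers along the board and over its edge, so that they drop into the open wooden tray tucked under one side. Only push them, never pick up or carry one, and leave the tray, the paint palette and everything else on and around the board standing where they are.

Things in the scene. Friction and masses are not known exactly. Their poses are not given: they have to be found in the camera images.
- board: drawing board, grey with wooden edges, 360 (x) by 400 (y) by 15 mm, fixed on two pale stretcher bars, top 60 mm above the table, no rim. Origin on the table below its centre; x points away from the robot, y left (within 5 degrees). Left and right edges (y = +-200 mm) overhang. Two keys lie nearer the robot, one farther; ink and eraser between these rows, jar and cup at the far edge
- tray: open plywood tray, 340 mm (x, along the board's edge) by 140 mm (y), 40 mm high, walls and floor 6 mm, loose, 0.5 to 0.8 kg. Tucked 25 mm under the board's left or right edge, parallel to it, rim 5 mm below the board's underside; its mouth reaches about 110 mm out from that edge and faces every key. Origin at the centre of its underside
- wedge0: loose stretcher key, one of three alike: flat tapered plate of pale wood, 9 mm thick, 56 mm long, 26 mm wide at one end, 12 mm at the other, one long side straight; 10 to 14 g. Origin on its underside below its centre of mass (24.5 mm from the wide end, 10 mm in from the straight side; no corner is over 34 mm off); x points along the straight side to the narrow end. Starts flat on the board
- wedge1: loose stretcher key, one of three alike: flat tapered plate of pale wood, 9 mm thick, 56 mm long, 26 mm wide at one end, 12 mm at the other, one long side straight; 10 to 14 g. Origin on its underside below its centre of mass (24.5 mm from the wide end, 10 mm in from the straight side; no corner is over 34 mm off); x points along the straight side to the narrow end. Starts flat on the board
- wedge2: loose stretcher key, one of three alike: flat tapered plate of pale wood, 9 mm thick, 56 mm long, 26 mm wide at one end, 12 mm at the other, one long side straight; 10 to 14 g. Origin on its underside below its centre of mass (24.5 mm from the wide end, 10 mm in from the straight side; no corner is over 34 mm off); x points along the straight side to the narrow end. Starts flat on the board
- palette: open white watercolour palette with two rows of paint pans, 270 by 130 mm and 22 mm high, loose on the table, tucked a little under the board's other edge. Origin at the centre of its underside. A bystander
- ink: small amber ink bottle with a black cap, 38 mm across and 56 mm high, standing on the board between the two rows. Origin at the centre of its underside. A bystander
- eraser: white eraser in a card sleeve, 22 x 45 x 13 mm (x, y, z), lying on the board between the two rows. Origin at the centre of its underside. A bystander
- jar: lidded jar, 52 mm across and 62 mm high, on the far side of the board. Origin at the centre of its underside. A bystander
- cup: white water cup, 60 mm across and 65 mm high, on the far side of the board. Origin at the centre of its underside. A bystander
- mug: blue mug, 80 mm across and 85 mm high with a handle, on the table to the right of the board. Origin at the centre of its underside. A bystander
- tape: roll of masking tape lying flat, 100 mm across, 25 mm high, on the table to the left of the board. Origin at the centre of its underside. A bystander
There are look-alikes about, which are no part of the job. What is shaped like the wedge2 but green or red is not meant. What is shaped like the wedge1 but black or yellow is not meant.

How it is judged:
At the end, for the whole second after the job is handed in: All three keys lie at rest inside the tray (origin inside its walls and below its rim, z under 38 mm); the tray and every bystander are within 20 mm of where they started, and the ink bottle, jar, cup, mug and tray are upright (within 0.3 rad) (x of wedge0 in the frame of tray between -0.165 and 0.165 m and y of wedge0 in the frame of tray between -0.065 and 0.065 m and height (world z) of each of wedge0, wedge1, wedge2 below 0.038 m and linear speed of each of wedge0, wedge1, wedge2 below 0.02 m/s and x of wedge1 in the frame of tray between -0.165 and 0.165 m and y of wedge1 in the frame of tray between -0.065 and 0.065 m and x of wedge2 in the frame of tray between -0.165 and 0.165 m and y of wedge2 in the frame of tray between -0.065 and 0.065 m and distance of each of ink, eraser, jar, cup, mug, tape, palette, tray from where it was at the start of the episode below 0.02 m and angle between each of ink, jar, cup, mug, tray's own z axis and vertical below 0.3 rad); the robot touches nothing.
It fails at once if a key is lifted more than 30 mm off the board (height (world z) of any of wedge0, wedge1, wedge2 above 0.09 m).
It fails at once if a key is carried out over the tray instead of dropping off the board's edge (still at board height 30 mm beyond the edge) ((height (world z) of wedge0 above 0.058 m and y of wedge0 in the frame of tray between -0.015 and 0.015 m and x of wedge0 in the frame of tray between -0.165 and 0.165 m) or (height (world z) of wedge1 above 0.058 m and y of wedge1 in the frame of tray between -0.015 and 0.015 m and x of wedge1 in the frame of tray between -0.165 and 0.165 m) or (height (world z) of wedge2 above 0.058 m and y of wedge2 in the frame of tray between -0.015 and 0.015 m and x of wedge2 in the frame of tray between -0.165 and 0.165 m)).
It fails at once if the ink, eraser, jar, cup, mug, tape or palette is pushed more than 20 mm, or one that stands is tipped (distance of any of ink, eraser, jar, cup, mug, tape, palette from where it was at the start of the episode above 0.02 m or angle between any of ink, jar, cup, mug's own z axis and vertical above 0.3 rad).
It fails at once if the tray is pushed more than 20 mm from its place (distance of tray from where it was at the start of the episode above 0.02 m).
It also fails if it takes over 72 s, if anything falls off the work surface, if the arm or the gripper's body presses on something with over 40 N, if the wrist force passes 120 N, or if a joint passes its speed limit or range.

### The arm

A 6-joint arm with a two-finger parallel gripper is mounted at the origin on the work surface. World frame = base frame: x ahead of the robot, y to its left, z up, the work surface at z = 0. Lengths are in m, angles in rad, forces in N, time in s.
With the tool pointing down it reaches from about 0.325 to 0.775 m from the base axis. Payload 5.5 kg.
Tool frame: the origin (TCP) lies midway between the tips of the shut fingers; the grasp point (between the pads) lies 19 mm behind it; z points along the fingers, y is the line along which they close (so a half turn about z gives the same grasp; the last joint's range is limited). The gripper opens to 85 mm and grips with 20 to 120 N. Pads are 22 mm wide; open, the fingers measure 114 mm over their backs; the gripper's body (76 mm by 85 mm) begins 54 mm behind the grasp point. The pads swing forward as they close: fully open they stand 13 mm farther back than shut.
Start: joints at [1.207, 0.091, 1.231, -0, 1.82, -0.057], TCP at [0.181, 0.572, 0.231] pointing down, gripper open.
Joint ranges: [-2.87, 2.87], [-0.86, 2.18], [0.17, 2.46], [-1.51, 4.65], [0.06, 2.69], [-2.65, 2.65]. Speed limits (rad/s): [2.57, 2.57, 3.01, 3.14, 3.14, 3.14].

### API

Orientations are given as a rotation vector (axis times angle).
In Python, from bench import bot gives the robot as it stands.
- The arm moves only by the tool arm_command, never from a script. Its argument "motion" is one flat list of numbers, 5 for each row, row after row: the shift along the tool's x, y, z in m, then the turn about the tool's z in degrees, then the opening, from 0 (shut) to 1 (fully open). In form: [x, y, z, turn, claw, x, y, z, turn, claw, ...]. A call has 1 to 8 rows; each row is the pose to reach, as a shift and turn from the pose commanded when the call began, along the tool's axes at that moment; what a row does not reach only later rows make up. A row lasts 1/12 s, in which the tool goes at most 41.7 mm and 7.16 degrees, less where a joint would pass 70% of its speed; a pose out of reach is approached as far as the arm can. A call with a gripper value outside its range is refused whole. The fingers move at their own pace and stop on an object; "grip_force" is the grip in N (left out, the last holds). Time passes only in rows, so rows that repeat a pose let the fingers close. It gives the time, the measured TCP pose, the force, the opening and the grip force at its end, in the units of the state.
- bot.sense(): the state, without advancing time (a new reading comes with each control period).
- bot.grab_frame(name): name is "scene" or "top"; returns (picture, depth): 400x640x3 uint8, red, green, blue; 400x640 float32, m along the optical axis (not along the pixel's ray), 0 where there is no reading.
- bot.get_calibration(name): a dict with "mtx" (3x3 intrinsics, pixels), "origin" and "rotation" of the camera in the world. Camera axes: x right, y down, z forward; pixel columns grow to the right and rows downward; lengths in m; the calibration is good to about 2 mm. A picture is of the moment at which its call begins. get_calibration takes no time and is no camera call.
- bot.close_job(): hands the job in; it is judged then, once.
The state is a dict: "t": time; "joint_pos": joint angles; "qvel": joint speeds; "effort": joint torques, N m; "eef_pos": TCP position; "ee_rot": TCP orientation; "force": force on the tool from outside, world axes, zero at the start; "wrist_torque": the same for the moment, N m; "gripper_width": finger opening in m; "gripper_force": force on a finger pad.
Only numpy, scipy, OpenCV 4.12 (cv2) and the standard library are available. Lean on these libraries where they do the work, as an engineer would, in place of code of your own. Each camera call takes 0.05 s, during which the arm holds its last target. There are 200 camera calls.

## Working session

There is one attempt and no reset: what is moved stays moved. The work goes in short steps, Python scripts to look and compute and a tool call to move; the robot and the scene stay as the last step left them, time stands still between calls to the robot, and variables do not carry over. Pictures are saved under pics/ and viewed, at most 10 in all, crops included, and the job is handed in when it is done.

Besides the shell and the picture viewer there is one more tool, called after "Request:" as a command line: name --argument value ..., lists and objects as JSON in quotes. arm_command: Moves the arm, as the interface text tells. Its arguments: {"type":"object","properties":{"motion":{"type":"array","items":{"type":"number"}},"grip_force":{"type":"number"}},"required":["motion"]}

```bash
mkdir -p pics; cat > h.py <<'E'
import numpy as np,cv2
from bench import bot
def snap(n,f):
    im,d=bot.grab_frame(n); cv2.imwrite('pics/'+f+'.png',im[:,:,::-1]); np.savez('pics/'+f+'.npz',im=im,d=d); return im,d
def cloud(n,d):
    c=bot.get_calibration(n);K=np.array(c['mtx']);v,u=np.mgrid[:d.shape[0],:d.shape[1]]
    p=np.stack([(u-K[0,2])/K[0,0]*d,(v-K[1,2])/K[1,1]*d,d],-1)
    return p@np.array(c['rotation']).T+np.array(c['origin'])
E
python3 - <<'E'
from h import *
s=bot.sense();print(s['eef_pos'],s['ee_rot'],s['force'],s['gripper_width'])
for n in('top','scene'):
    im,d=snap(n,n+'0');P=cloud(n,d);np.save('pics/%s0P.npy'%n,P);print(n,bot.get_calibration(n))
E
```

```text
[0.18107762 0.57172445 0.23015528] [-4.79867654e-01 -3.10430160e+00  2.93345407e-03] [-0.15962525  0.27920703  0.56970424] 0.08529547265386771Traceback (most recent call last):
  File "<stdin>", line 4, in <module>
  File "h.py", line 8, in cloud
    return p@np.array(c['rotation']).T+np.array(c['origin'])
           ~~~~~~~~~~~~~~~~~~~~~~~~~~~^~~~~~~~~~~~~~~~~~~~~~
ValueError: operands could not be broadcast together with shapes (400,640) (3,)
```

View pics/top0.png

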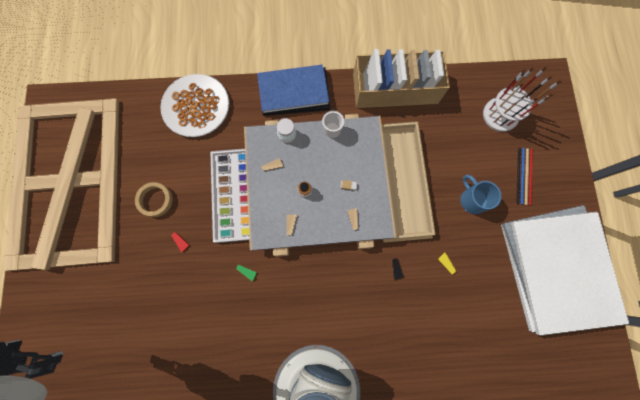

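Top view: the tray is on the right (about 410,180) and the palette on the left. Key candidates on the board are (272,165) far, (291,225) near-left and (353,219) near-right. (349,185) is the eraser, with its white end, and (305,188) is the ink. The look-alikes, red (180,242), green (246,272), black (397,269) and yellow (447,264), are all on the table and are not meant.

```bash
sed -i "s/np.array(c\['rotation'\])\.T/R(c['rotation']).T/" h.py; cat >> h.py <<'E'
def R(r):
    r=np.array(r,float); return r if r.shape==(3,3) else cv2.Rodrigues(r)[0]
E
python3 - <<'E'
from h import *
print(bot.get_calibration('top'))
z=np.load('pics/top0.npz');im,d=z['im'],z['d'];P=cloud('top',d)
crop=cv2.resize(im[105:260,200:440],None,fx=3.3,fy=3.3,interpolation=cv2.INTER_CUBIC);cv2.imwrite('pics/crop.png',crop[:,:,::-1])
f=lambda a:np.round(np.asarray(a)*1000).astype(int)
for n,(u,v) in dict(board=(330,160),table=(320,270),k0=(272,165),k1=(291,225),k2=(353,219),er=(347,185),ink=(305,188),trayfloor=(415,180),jar=(286,130),cup=(333,121)).items(): print(n,f(P[v,u]))
# wooden coloured blobs on board
hsv=cv2.cvtColor(im,cv2.COLOR_RGB2HSV)
z=P[...,2]
m=((hsv[...,1]>60)&(z>.05)&(z<.085)&(np.arange(640)>250)&(np.arange(640)<378)).astype(np.uint8)
m[:125]=0;m[243:]=0
n,l,st,c=cv2.connectedComponentsWithStats(m)
for i in range(1,n):
    if st[i,4]>15:
        q=P[l==i]; r=cv2.minAreaRect((q[:,:2]*1000).astype(np.float32)); print(c[i].round(),st[i,4],f(np.median(q,0)),np.round(r[0]),np.round(r[1]),round(r[2]),f(q.min(0)),f(q.max(0)))
# board by height
m=((z>.05)&(z<.066)&(hsv[...,1]<60)).astype(np.uint8);m[:,:235]=0;m[:,405:]=0
n,l,st,c=cv2.connectedComponentsWithStats(m);i=1+st[1:,4].argmax();q=P[l==i]
print('board',f(cv2.boxPoints(cv2.minAreaRect(q[:,:2].astype(np.float32)))))
m=((z>.03)&(z<.048)&(np.arange(640)>380)&(np.arange(640)<445)).astype(np.uint8);m[:112]=0;m[250:]=0
q=P[m>0];print('tray rim',f(cv2.boxPoints(cv2.minAreaRect(q[:,:2].astype(np.float32)))))
snap('scene','scene0')
E
```

```text
{'mtx': array([[363.93242828,   0.        , 317.83013268],
       [  0.        , 363.93242828, 198.28086465],
       [  0.        ,   0.        ,   1.        ]]), 'origin': array([ 0.30193885, -0.01725016,  1.05902203]), 'rotation': array([-2.05543258,  2.1770137 , -0.23124952])}
board [622 -76  57]
table [315 -29  -1]
k0 [612  90  71]
k1 [439  44  67]
k2 [ 446 -127   66]
er [ 542 -117   73]
ink [530  -1 114]
trayfloor [ 562 -329    6]
jar [694  43 121]
cup [735 -91  73]
[273. 165.] 141 [612  87  68] [616.  91.] [23. 57.] 10 [601  62  57] [630 119  73]
[346. 185.] 81 [ 543 -116   73] [ 544. -116.] [25. 23.] 76 [ 531 -129   60] [ 557 -103   79]
[353. 218.] 150 [ 449 -129   68] [ 446. -129.] [55. 25.] 7 [ 418 -140   56] [ 475 -114   72]
[290. 223.] 148 [445  46  68] [441.  44.] [22. 53.] 87 [414  31  58] [468  56  73]
board [[ 378  162]
 [ 390 -239]
 [ 751 -228]
 [ 740  172]]
tray rim [[ 390 -232]
 [ 393 -355]
 [ 734 -345]
 [ 730 -223]]
```

View pics/crop.png

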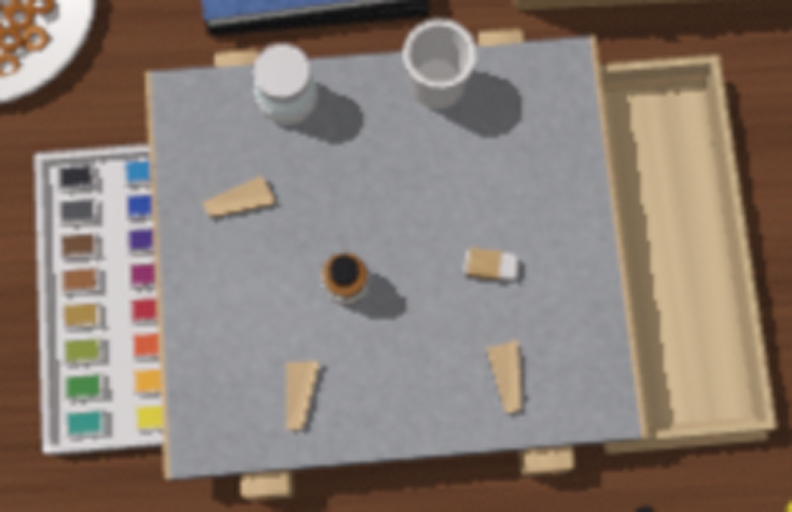

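View pics/scene0.png

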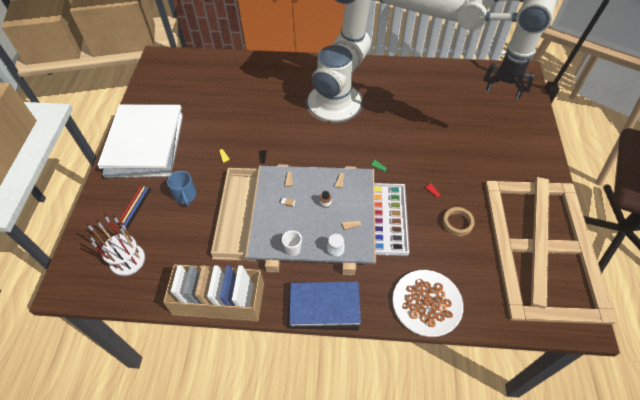

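Clean crop: the three keys are natural pale wood, as described, at world (614,91), (442,45) and (447,-129) mm, heights about 68 mm. Board yaw is about 1.7° with its right edge at y≈-233, and the tray sits beyond that edge. I'll push in -y with the fingers shut.

Request:
arm_command --motion '[-0.454,-0.545,0,71,0,-0.454,-0.545,0,71,0,-0.454,-0.545,0,71,0,-0.454,-0.545,0,71,0,-0.454,-0.545,0,71,0,-0.454,-0.545,0,71,0,-0.454,-0.545,0,71,0,-0.454,-0.545,0,71,0]' --grip_force 30

```text
t: 0.77
eef_pos: [0.3072, 0.2615, 0.2309]
ee_rot: [1.917, 2.489, -0.0]
force: [1.6, 0.6, -0.7]
gripper_width: 0.0001
gripper_force: 0.0
```

```bash
cat >> h.py <<'E'
def go(x,y,z,yaw=91.7):
    "shift in tool axes (m), turn (deg) to TCP x,y,z; tool x at world angle yaw"
    s=bot.sense();M=R(s['ee_rot']);p=np.array(s['eef_pos'])
    a=np.degrees(np.arctan2(M[1,0],M[0,0]))
    print('t',s['t'],'at',p.round(4),'yaw',a.round(1),'j',np.round(s['joint_pos'],2),'F',np.round(s['force'],1),'w',round(s['gripper_width'],4),'-> shift',(M.T@(np.array([x,y,z])-p)).round(4),'turn',round((a-yaw+180)%360-180,1))
E
python3 -c "
from h import *
go(.449,-.085,.2)"
```

```text
t 0.7667 at [0.3072 0.2615 0.2309] yaw 104.8 j [ 0.62 -0.44  1.7  -0.    1.88  0.36] F [ 1.6  0.6 -0.7] w 0.0001 -> shift [-0.3713  0.0485  0.0309] turn 13.1
```

Request:
arm_command --motion '[-0.371,0.048,0,13,0,-0.371,0.048,0,13,0,-0.371,0.048,0,13,0,-0.371,0.048,0,13,0,-0.371,0.048,0,13,0,-0.371,0.048,0,13,0,-0.371,0.048,0,13,0,-0.371,0.048,0,13,0]'

```text
t: 1.43
eef_pos: [0.4349, -0.0468, 0.2311]
ee_rot: [2.18, 2.262, 0.0]
force: [0.8, 0.6, 0.1]
gripper_width: -0.0001
gripper_force: 0.0
```

```bash
python3 -c "
from h import *
go(.449,-.085,.066)"
```

```text
t 1.4333 at [ 0.4349 -0.0468  0.2311] yaw 92.1 j [-0.19 -0.35  1.63  0.    1.86 -0.22] F [0.8 0.6 0.1] w -0.0001 -> shift [-0.0387  0.0127  0.1651] turn 0.4
```

Request:
arm_command --motion '[-0.039,0.013,0.03,0,0,-0.039,0.013,0.07,0,0,-0.039,0.013,0.1,0,0,-0.039,0.013,0.13,0,0,-0.039,0.013,0.155,0,0,-0.039,0.013,0.163,0,0,-0.039,0.013,0.1675,0,0,-0.039,0.013,0.1675,0,0]'

```text
t: 2.1
eef_pos: [0.4491, -0.0829, 0.0637]
ee_rot: [-2.179, -2.262, 0.001]
force: [-0.7, -0.2, 0.8]
gripper_width: 0.0002
gripper_force: 0.0
```

```bash
python3 -c "
from h import *
go(.4535,-.235,.0635)
snap('scene','s1')
im,d=snap('top','t1');cv2.imwrite('pics/t1c.png',cv2.resize(im[105:260,240:440],None,fx=3.5,fy=3.5,interpolation=2)[:,:,::-1])"
```

```text
t 2.1 at [ 0.4491 -0.0829  0.0637] yaw 92.1 j [-0.26 -0.27  1.87 -0.    1.54 -0.29] F [-0.7 -0.2  0.8] w 0.0002 -> shift [-0.1521 -0.0013  0.0002] turn 0.4
```

View pics/t1c.png

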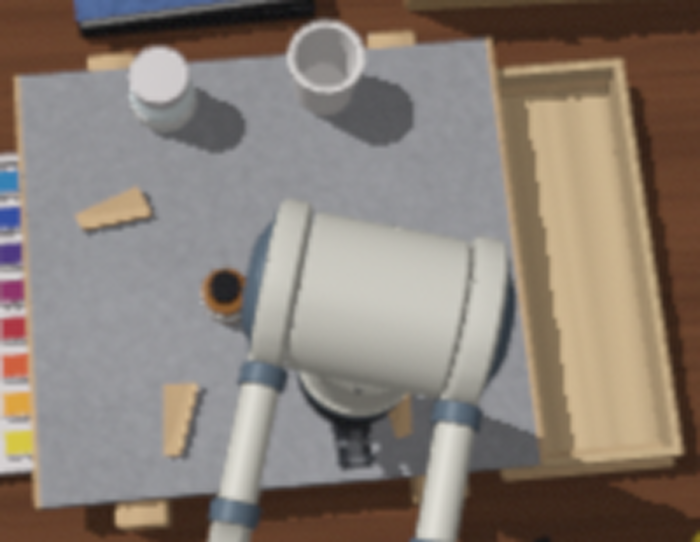

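Fingers are lowered to the left of the near-right key (crop 400,418), and nothing else has moved. Starting the push.

Request:
arm_command --motion '[-0.01,0,0,0,0,-0.02,0,0,0,0,-0.03,0,0,0,0,-0.04,0,0,0,0,-0.05,0,0,0,0,-0.06,0,0,0,0,-0.07,0,0,0,0,-0.08,0,0,0,0]'

```text
t: 2.87
eef_pos: [0.4521, -0.1642, 0.0637]
ee_rot: [-2.18, -2.262, 0.0]
force: [-1.0, -0.2, 0.2]
gripper_width: -0.0001
gripper_force: 0.1
```

```bash
python3 -c "
from h import *
go(.4535,-.235,.0635)
im,d=snap('scene','s2');cv2.imwrite('pics/s2c.png',cv2.resize(im[140:280,200:420],None,fx=3.5,fy=3.5,interpolation=2)[:,:,::-1])"
```

```text
t 2.8667 at [ 0.4521 -0.1642  0.0637] yaw 92.1 j [-0.42 -0.2   1.81 -0.    1.53 -0.46] F [-1.  -0.2  0.2] w -0.0001 -> shift [-0.0708 -0.0012  0.0002] turn 0.4
```

View pics/s2c.png

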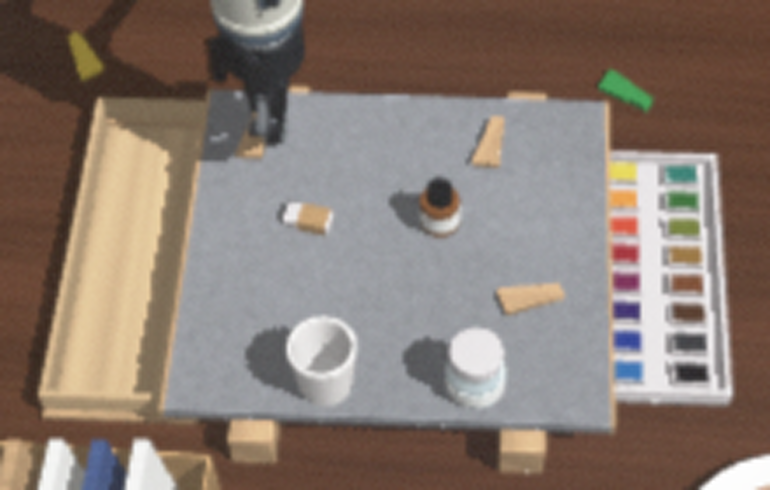

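The key (crop 253,147) is moving along against the fingers. I'll keep going over the edge, then lift and look.

Request:
arm_command --motion '[-0.007,0,0,0,0,-0.014,0,0,0,0,-0.021,0,0,0,0,-0.028,0,0,0,0,-0.034,0,0,0,0,-0.04,0,0,0,0,-0.045,0,0,0,0,-0.05,0,0,0,0]'

```text
t: 3.58
eef_pos: [0.4541, -0.2134, 0.0637]
ee_rot: [-2.18, -2.262, -0.0]
force: [0.4, 0.2, -0.1]
gripper_width: -0.0006
gripper_force: 0.1
```

Request:
arm_command --motion '[-0.005,0,0,0,0,-0.01,0,0,0,0,-0.015,0,0,0,0,-0.02,0,0,0,0,-0.02,0,0,0,0,-0.01,0,-0.02,0,0,0,0,-0.06,0,0,0.04,0,-0.09,0,0]'

```text
t: 4.25
eef_pos: [0.4527, -0.1816, 0.1508]
ee_rot: [2.183, 2.257, -0.002]
force: [1.3, -0.2, 1.4]
gripper_width: 0.0002
gripper_force: 0.0
```

```bash
python3 -c "
from h import *
go(.443,.082,.16)
im,d=snap('scene','s3');cv2.imwrite('pics/s3c.png',cv2.resize(im[140:280,200:420],None,fx=3.5,fy=3.5,interpolation=2)[:,:,::-1])"
```

```text
t 4.25 at [ 0.4527 -0.1816  0.1508] yaw 91.9 j [-0.45 -0.22  1.67 -0.    1.69 -0.48] F [ 1.3 -0.2  1.4] w 0.0002 -> shift [ 0.2637 -0.0009 -0.0096] turn 0.2
```

View pics/s3c.png

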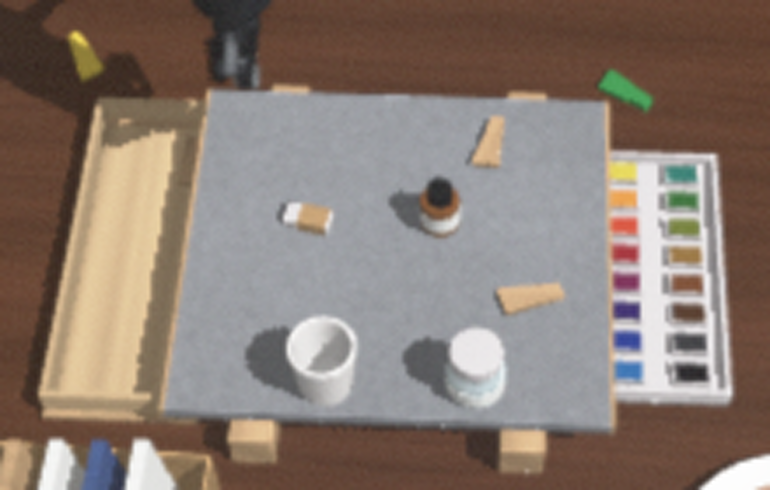

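The first key has gone over the edge into the tray's shadow (crop 185,150), and everything else is unmoved. Next is the near-left key.

Request:
arm_command --motion '[0.04,0,0,0,0,0.08,0,0,0,0,0.12,0,0,0,0,0.16,0,0,0,0,0.2,0,0,0,0,0.24,0,0,0,0,0.264,0,0,0,0,0.264,-0.001,0,0,0]'

```text
t: 4.97
eef_pos: [0.4415, 0.0883, 0.1487]
ee_rot: [-2.172, -2.267, -0.002]
force: [0.3, 0.5, -0.1]
gripper_width: 0.0001
gripper_force: 0.0
```

Request:
arm_command --motion '[0,0,0.03,0,0,0,0,0.06,0,0,0,0,0.08,0,0,0,0,0.087,0,0,0,0,0.087,0,0]'

```text
t: 5.38
eef_pos: [0.4412, 0.0836, 0.0612]
ee_rot: [-2.179, -2.261, 0.003]
force: [0.1, -0.4, -0.0]
gripper_width: 0.0
gripper_force: 0.0
```

```bash
python3 -c "
from h import *
go(.453,-.230,.0635)"
```

```text
t 5.3833 at [0.4412 0.0836 0.0612] yaw 92.1 j [ 0.11 -0.29  1.89 -0.    1.55  0.07] F [ 0.1 -0.4 -0. ] w 0.0 -> shift [-3.138e-01  2.000e-04 -2.200e-03] turn 0.4
```

Request:
arm_command --motion '[-0.01,0,-0.002,0,0,-0.022,0,-0.002,0,0,-0.034,0,-0.002,0,0,-0.046,0,-0.002,0,0,-0.058,0,-0.002,0,0,-0.07,0,-0.002,0,0,-0.082,0,-0.002,0,0,-0.094,0,-0.002,0,0]'

```text
t: 6.05
eef_pos: [0.4458, -0.0115, 0.0646]
ee_rot: [2.18, 2.261, 0.001]
force: [0.3, 0.3, 0.0]
gripper_width: 0.0003
gripper_force: 0.1
```

Request:
arm_command --motion '[-0.012,0,0,0,0,-0.024,0,0,0,0,-0.036,0,0,0,0,-0.048,0,0,0,0,-0.06,0,0,0,0,-0.072,0,0,0,0,-0.084,0,0,0,0,-0.096,0,0,0,0]'

```text
t: 6.72
eef_pos: [0.4491, -0.1075, 0.0646]
ee_rot: [2.18, 2.261, 0.0]
force: [-0.0, -0.3, 0.8]
gripper_width: -0.0002
gripper_force: 0.1
```

```bash
python3 -c "
from h import *
go(.453,-.230,.0635)
im,d=snap('scene','s4');cv2.imwrite('pics/s4c.png',cv2.resize(im[140:280,200:420],None,fx=3.5,fy=3.5,interpolation=2)[:,:,::-1])"
```

```text
t 6.7167 at [ 0.4491 -0.1075  0.0646] yaw 92.1 j [-0.31 -0.26  1.86 -0.    1.54 -0.34] F [-0.  -0.3  0.8] w -0.0002 -> shift [-0.1226 -0.0006  0.0012] turn 0.4
```

View pics/s4c.png

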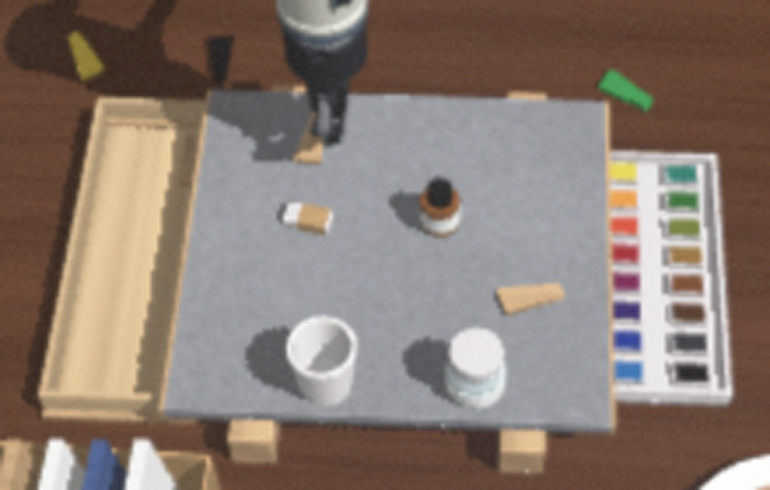

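The second key (crop 310,140) is riding squarely against the fingers. Continuing over the edge.

Request:
arm_command --motion '[-0.01,0,0.001,0,0,-0.02,0,0.001,0,0,-0.03,0,0.001,0,0,-0.04,0,0.001,0,0,-0.05,0,0.001,0,0,-0.06,0,0.001,0,0,-0.07,0,0.001,0,0,-0.08,0,0.001,0,0]'

```text
t: 7.43
eef_pos: [0.4521, -0.1867, 0.0627]
ee_rot: [-2.18, -2.262, 0.0]
force: [-0.7, 0.4, 0.8]
gripper_width: -0.0002
gripper_force: 0.1
```

Request:
arm_command --motion '[-0.006,0,0,0,0,-0.012,0,0,0,0,-0.018,0,0,0,0,-0.024,0,0,0,0,-0.03,0,0,0,0,-0.036,0,0,0,0,-0.042,0,0,0,0,-0.046,0,0,0,0]'

```text
t: 8.1
eef_pos: [0.4538, -0.2324, 0.0628]
ee_rot: [2.18, 2.262, -0.0]
force: [-0.3, 0.7, -0.4]
gripper_width: 0.0
gripper_force: 0.0
```

Request:
arm_command --motion '[0,0,0,0,0,0.01,0,-0.02,0,0,0.03,0,-0.05,0,0,0.05,0,-0.09,0,0,0.05,0,-0.12,0,0,0.05,0,-0.12,0,0]'

```text
t: 8.6
eef_pos: [0.4543, -0.1816, 0.1913]
ee_rot: [2.17, 2.256, 0.007]
force: [0.9, 0.6, 0.9]
gripper_width: -0.0
gripper_force: 0.0
```

```bash
python3 -c "
from h import *
im,d=snap('scene','s5');cv2.imwrite('pics/s5c.png',cv2.resize(im[140:280,200:420],None,fx=3.5,fy=3.5,interpolation=2)[:,:,::-1])
P=cloud('scene',d)
hsv=cv2.cvtColor(im,cv2.COLOR_RGB2HSV);z=P[...,2]
print(np.round(P[225,350]*1000))
m=((hsv[...,1]>60)&(z>.058)&(z<.08)&(P[...,0]>.58)&(P[...,0]<.65)&(P[...,1]>.03)&(P[...,1]<.15))
q=P[m];r=cv2.minAreaRect((q[:,:2]*1000).astype(np.float32));print(m.sum(),r,cv2.boxPoints(r).round())
go(.612,.150,.185)"
```

```text
[623.  88.  68.]
106 ((621.8128051757812, 90.95455932617188), (26.702253341674805, 57.45865249633789), 5.256847381591797) [[606. 118.]
 [611.  61.]
 [638.  64.]
 [632. 121.]]
t 8.65 at [ 0.4537 -0.1819  0.1879] yaw 92.2 j [-0.45 -0.22  1.61  0.    1.75 -0.49] F [ 0.3  0.  -0.7] w -0.0002 -> shift [0.3255 0.1709 0.0029] turn 0.5
```

View pics/s5c.png

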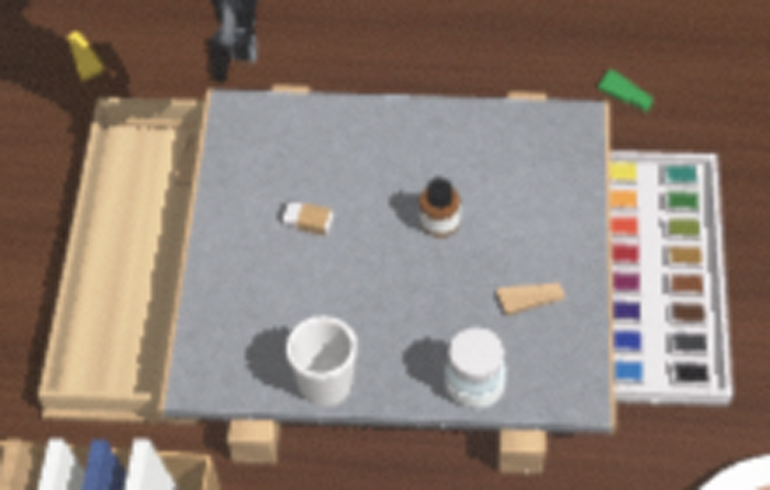

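Both near keys have been swept off and everything else is in place. The far key (scene crop 530,297; narrow end at the left) lies lengthwise to the push. I'll get its exact pose first, since pushing it endwise would be unstable.

```bash
cat >> h.py <<'E'
def pix(n,u,v,z=.069):
    c=bot.get_calibration(n);d=R(c['rotation'])@np.linalg.solve(c['mtx'],[u,v,1.]);o=np.array(c['origin'])
    return ((o+d*(z-o[2])/d[2])*1000)[:2].round(1)
E
python3 -c "
from h import *
for n,x,y in [('n1',205,203),('n2',209,215),('w1',264,177),('w2',274,204)]: print(n,pix('top',200+x/3.3-.35,105+y/3.3-.35))
for n,x,y in [('n1',562,296),('n2',564,285),('w1',507,312),('w2',498,290)]: print(n,pix('scene',200+x/3.5-.35,140+y/3.5-.35))
print('jar',pix('top',286,125,.122),pix('scene',200+475/3.5,140+352/3.5,.122),'cup',pix('scene',200+321/3.5,140+347/3.5,.125))
go(.640,.112,.19)"
```

```text
n1 [611.2 119.1]
n2 [600.3 115.9]
w1 [631.7  67.7]
w2 [607.  60.]
n1 [617.8 120. ]
n2 [605.9 121.5]
w1 [638.2  70.8]
w2 [615.5  61.5]
jar [708.6  42.3] [712.4  46.4] cup [718.5 -85.4]
t 8.65 at [ 0.4537 -0.1819  0.1879] yaw 92.2 j [-0.45 -0.22  1.61  0.    1.75 -0.49] F [ 0.3  0.  -0.7] w -0.0002 -> shift [ 0.2865  0.1975 -0.0018] turn 0.5
```

Request:
arm_command --motion '[0.035,0.025,0,0,0,0.07,0.05,0,0,0,0.105,0.075,0,0,0,0.14,0.1,0,0,0,0.175,0.125,0,0,0,0.21,0.15,0,0,0,0.25,0.18,0,0,0,0.287,0.202,0,0,0]'

```text
t: 9.32
eef_pos: [0.6348, 0.0989, 0.1808]
ee_rot: [-2.179, -2.261, 0.003]
force: [1.9, -0.4, -0.0]
gripper_width: 0.0001
gripper_force: 0.0
```

```bash
python3 -c "
from h import *
bot.grab_frame('top');bot.grab_frame('top');go(.645,.112,.0635)"
```

```text
t 9.4167 at [0.635  0.1026 0.1781] yaw 92.5 j [0.11 0.21 1.2  0.   1.74 0.06] F [-0.7 -0.3 -0.7] w -0.0004 -> shift [0.0087 0.011  0.1146] turn 0.8
```

Request:
arm_command --motion '[0.009,0.011,0,0,0,0.009,0.011,0.03,0,0,0.009,0.011,0.06,0,0,0.009,0.011,0.09,0,0,0.009,0.011,0.107,0,0,0.009,0.011,0.113,0,0,0.009,0.011,0.113,0,0]'

```text
t: 10.0
eef_pos: [0.6431, 0.1061, 0.0663]
ee_rot: [-2.178, -2.259, 0.007]
force: [-1.2, -0.3, 0.4]
gripper_width: 0.0002
gripper_force: 0.0
```

```bash
python3 -c "
from h import *
go(.585,.112,.0635)"
```

```text
t 10.0 at [0.6431 0.1061 0.0663] yaw 92.1 j [ 0.11  0.26  1.33 -0.    1.55  0.07] F [-1.2 -0.3  0.4] w 0.0002 -> shift [ 0.0081 -0.0578  0.0031] turn 0.4
```

Request:
arm_command --motion '[0.006,0,0.003,0,0,0.006,-0.008,0.003,0,0,0.006,-0.016,0.003,0,0,0.006,-0.024,0.003,0,0,0.006,-0.031,0.003,0,0,0.006,-0.038,0.003,0,0,0.006,-0.045,0.003,0,0,0.006,-0.05,0.003,0,0]'

```text
t: 10.67
eef_pos: [0.5938, 0.1108, 0.0672]
ee_rot: [2.18, 2.262, 0.0]
force: [-0.3, 0.3, 0.2]
gripper_width: 0.0005
gripper_force: 0.1
```

```bash
python3 -c "
from h import *
for n in ('top','scene'):
    im,d=snap(n,n+'6');P=cloud(n,d)
    hsv=cv2.cvtColor(im,cv2.COLOR_RGB2HSV);z=P[...,2]
    m=((hsv[...,1]>60)&(hsv[...,2]>90)&(z>.056)&(z<.08)&(P[...,0]>.55)&(P[...,0]<.68)&(P[...,1]>.01)&(P[...,1]<.16))
    q=P[m];r=cv2.minAreaRect((q[:,:2]*1000).astype(np.float32));print(n,m.sum(),cv2.boxPoints(r).round())
cv2.imwrite('pics/s6c.png',cv2.resize(im[190:280,300:400],None,fx=5,fy=5,interpolation=2)[:,:,::-1])
go(.6,.16,.0635)"
```

```text
top 20 [[541.  21.]
 [562.  14.]
 [590.  99.]
 [569. 106.]]
scene 84 [[553.  13.]
 [602.  -1.]
 [627.  89.]
 [578. 103.]]
t 10.7667 at [0.5938 0.1109 0.0669] yaw 92.1 j [0.13 0.13 1.48 0.   1.53 0.09] F [-0.3 -0.   0.9] w 0.0004 -> shift [0.0489 0.008  0.0034] turn 0.4
```

View pics/s6c.png

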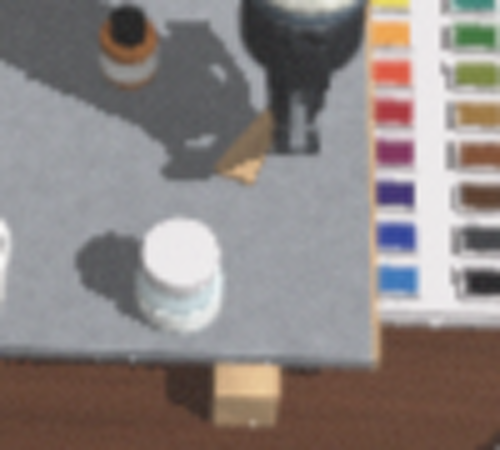

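The key has rotated about 50–60°: its wide end is at crop (235,175) and its narrow end at (270,112) by the finger. I'll convert the corners to world coordinates.

```bash
python3 -c "
from h import *
for x,y in [(218,168),(250,183),(263,155),(272,110)]: print(pix('scene',300+x/5-.4,190+y/5-.4))
"
```

```text
[617.8  65.7]
[627.5  86.5]
[606.1  94. ]
[571.4  98.5]
```

Request:
arm_command --motion '[0.012,0.002,0,0,0,0.012,0.005,0.003,0,0,0.005,0.005,0.004,0,0,-0.005,0.005,0.004,0,0,-0.015,0.005,0.004,0,0,-0.025,0.005,0.004,0,0,-0.035,0.006,0.004,0,0,-0.045,0.007,0.004,0,0]'

```text
t: 11.43
eef_pos: [0.6035, 0.0645, 0.0629]
ee_rot: [2.181, 2.261, 0.0]
force: [-0.0, -0.6, -0.4]
gripper_width: 0.0003
gripper_force: 0.0
```

Request:
arm_command --motion '[-0.01,0.001,0,0,0,-0.02,0.001,0,0,0,-0.03,0.002,0,0,0,-0.04,0.002,0,0,0,-0.05,0.003,0,0,0,-0.06,0.003,0,0,0,-0.07,0.004,0,0,0,-0.08,0.004,0,0,0]'

```text
t: 12.1
eef_pos: [0.6104, -0.0147, 0.0628]
ee_rot: [2.18, 2.262, 0.0]
force: [0.1, -0.1, 0.5]
gripper_width: -0.0001
gripper_force: 0.0
```

```bash
python3 -c "
from h import *
im,d=snap('scene','s7')
cv2.imwrite('pics/s7c.png',cv2.resize(im[170:270,210:370],None,fx=4,fy=4,interpolation=2)[:,:,::-1])
go(.61,-.235,.0635)"
```

```text
t 12.15 at [ 0.6104 -0.0165  0.0628] yaw 92.1 j [-0.08  0.15  1.46 -0.    1.53 -0.12] F [ 1.3 -1.5  1.3] w 0.0 -> shift [-0.2184 -0.0082 -0.0004] turn 0.4
```

View pics/s7c.png

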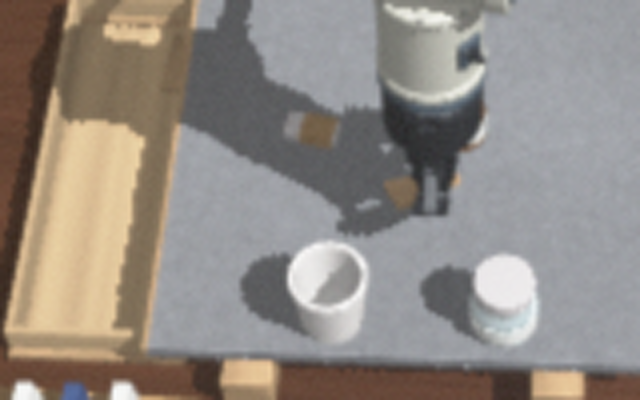

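Left of the finger is the key's wide end (crop 400,190) and right of it a bit of narrow end (457,180): the key has turned lengthwise beside the finger. The eraser (312,130), cup and jar are unmoved. I'll lift clear and remeasure numerically, because my picture views are used up.

Request:
arm_command --motion '[0,0,-0.03,0,0,0,0,-0.06,0,0,0,0,-0.1,0,0,0.04,-0.02,-0.13,0,0,0.08,-0.04,-0.13,0,0,0.12,-0.07,-0.13,0,0,0.16,-0.1,-0.13,0,0,0.2,-0.12,-0.13,0,0]'

```text
t: 12.82
eef_pos: [0.4993, 0.1551, 0.1932]
ee_rot: [2.18, 2.261, 0.001]
force: [0.3, 0.9, -0.5]
gripper_width: -0.0001
gripper_force: 0.0
```

```bash
cat >> h.py <<'E'
def key(box):
    x0,x1,y0,y1=box
    for n in('top','scene'):
        im,d=snap(n,'last'+n);P=cloud(n,d);hsv=cv2.cvtColor(im,cv2.COLOR_RGB2HSV)
        m=((hsv[...,0]>8)&(hsv[...,0]<28)&(hsv[...,1]>55)&(P[...,2]>.045)&(P[...,2]<.085)&(P[...,0]>x0)&(P[...,0]<x1)&(P[...,1]>y0)&(P[...,1]<y1)).astype(np.uint8)
        k,l,st,c=cv2.connectedComponentsWithStats(m)
        for i in range(1,k):
            if st[i,4]<20: continue
            v,u=np.nonzero(l==i);q=np.array([pix(n,a,b,.067) for a,b in zip(u,v)],np.float32);mu=q.mean(0);w,V=np.linalg.eigh(np.cov(q.T));a=V[:,1];t=(q-mu)@a
            hw=[np.ptp(((q-mu)@V[:,0])[s]) for s in (t<np.quantile(t,.25),t>np.quantile(t,.75))]
            print(n,st[i,4],'mean',mu,'axis',a.round(2),'ext',t.min().round(),t.max().round(),'width at - / + end',np.round(hw),'min',q.min(0),'max',q.max(0))
E
python3 -c "
from h import *
key((.5,.67,-.22,.16));go(.6,.1,.2)"
```

```text
top 145 mean [588.7746  -29.65172] axis [-0.36  0.93] ext -27.0 32.0 width at - / + end [26. 17.] min [572.7 -58.8] max [609.1   1.1]
top 81 mean [ 544.3803   -116.399994] axis [-0.3   0.95] ext -16.0 15.0 width at - / + end [21. 22.] min [ 531.3 -130.1] max [ 558.3 -103.3]
scene 60 mean [ 547.30994  -117.130005] axis [-0.94 -0.34] ext -17.0 17.0 width at - / + end [21. 24.] min [ 531.7 -130.6] max [ 562.9 -103.7]
scene 106 mean [594.4226  -29.29528] axis [-0.37  0.93] ext -26.0 32.0 width at - / + end [27. 18.] min [578.7 -56.1] max [616.    1.8]
t 12.9167 at [0.498  0.1586 0.1936] yaw 92.5 j [ 0.24 -0.12  1.51  0.    1.75  0.2 ] F [0.6 0.4 0.3] w 0.0002 -> shift [-0.063   0.0993 -0.0065] turn 0.8
```

Both cameras agree: key at about (591,-30), wide end toward -y/+x. I'll swing its wide end toward +x to bring it broadside, approaching from its low-x side.

Request:
arm_command --motion '[-0.04,0.01,0,0,0,-0.08,0.02,0,0,0,-0.12,0.035,0,0,0,-0.16,0.045,0,0,0,-0.195,0.055,0,0,0,-0.205,0.055,0,0,0,-0.209,0.055,0,0,0,-0.209,0.055,0,0,0]'

```text
t: 13.58
eef_pos: [0.5633, -0.0537, 0.1924]
ee_rot: [-2.182, -2.26, 0.0]
force: [0.4, 0.5, 0.4]
gripper_width: 0.0001
gripper_force: 0.0
```

```bash
python3 -c "
from h import *
bot.grab_frame('top');bot.grab_frame('top');go(.561,-.048,.0635)"
```

```text
t 13.6833 at [ 0.5632 -0.0518  0.1927] yaw 92.2 j [-0.15 -0.01  1.4   0.    1.75 -0.19] F [-0.1  0.4 -0.4] w -0.0002 -> shift [ 0.0038 -0.002   0.1292] turn 0.5
```

Request:
arm_command --motion '[0.003,-0.003,0.03,0,0,0.003,-0.003,0.06,0,0,0.003,-0.003,0.09,0,0,0.003,-0.003,0.115,0,0,0.003,-0.003,0.125,0,0,0.003,-0.003,0.129,0,0,0.003,-0.003,0.129,0,0]'

```text
t: 14.27
eef_pos: [0.56, -0.0488, 0.0637]
ee_rot: [-2.178, -2.263, 0.0]
force: [1.0, 0.3, 0.2]
gripper_width: -0.0003
gripper_force: 0.0
```

```bash
python3 -c "
from h import *
go(.605,-.048,.0635)"
```

```text
t 14.2667 at [ 0.56   -0.0488  0.0637] yaw 92.2 j [-0.15  0.02  1.6   0.    1.52 -0.19] F [1.  0.3 0.2] w -0.0003 -> shift [-0.0009  0.045   0.0001] turn 0.5
```

Request:
arm_command --motion '[0,0.008,0,0,0,0,0.016,0,0,0,0,0.024,0,0,0,0,0.032,0,0,0,0,0.039,0,0,0,0,0.045,0,0,0,0.004,0.048,0,0,0,0.008,0.051,0,0,0]'

```text
t: 14.93
eef_pos: [0.6112, -0.0398, 0.0634]
ee_rot: [-2.18, -2.261, 0.0]
force: [0.4, -0.6, 0.1]
gripper_width: -0.0002
gripper_force: 0.1
```

Request:
arm_command --motion '[0,0,0,0,0,-0.01,0,-0.02,0,0,-0.01,0,-0.06,0,0,-0.01,0,-0.1,0,0,-0.05,0,-0.12,0,0,-0.09,0,-0.12,0,0,-0.13,0,-0.12,0,0,-0.13,0,-0.12,0,0]'

```text
t: 15.6
eef_pos: [0.6149, -0.1767, 0.184]
ee_rot: [2.185, 2.253, -0.004]
force: [0.6, 0.5, -0.5]
gripper_width: 0.0001
gripper_force: 0.0
```

```bash
python3 -c "
from h import *
key((.5,.68,-.22,.16));go(.6,.05,.2)"
```

```text
top 138 mean [610.9986    -15.5673895] axis [-0.93  0.36] ext -26.0 32.0 width at - / + end [26. 15.] min [581.4 -35.6] max [637.6   0.8]
scene 61 mean [ 547.1016  -116.93115] axis [-0.98 -0.18] ext -17.0 16.0 width at - / + end [20. 23.] min [ 531.7 -130.6] max [ 562.9 -103.7]
scene 101 mean [616.69604 -15.66733] axis [-0.93  0.36] ext -26.0 33.0 width at - / + end [25. 15.] min [586.3 -33.4] max [ 6.409e+02 -6.000e-01]
t 15.7 at [ 0.6152 -0.1712  0.1832] yaw 92.0 j [-0.32  0.19  1.21  0.    1.75 -0.36] F [-0.1  0.  -0.7] w -0.0002 -> shift [ 0.2216 -0.0076 -0.0167] turn 0.3
```

The key is now at (614,-15), 21° off broadside. I'll come back to its +y side and rake with the fingers opened slightly for two-point contact.

Request:
arm_command --motion '[0.04,0,0,0,0.3,0.08,0,0,0,0.3,0.12,0.002,0,0,0.3,0.16,0.004,0,0,0.3,0.185,0.006,0,0,0.3,0.197,0.006,0,0,0.3,0.197,0.006,0,0,0.3,0.197,0.006,0,0,0.3]'

```text
t: 16.37
eef_pos: [0.614, 0.0281, 0.1836]
ee_rot: [2.177, 2.264, -0.001]
force: [0.2, -0.1, 0.7]
gripper_width: 0.026
gripper_force: 0.0
```

```bash
python3 -c "
from h import *
bot.grab_frame('top');bot.grab_frame('top');go(.614,.026,.0635)"
```

```text
t 16.4667 at [0.6143 0.0263 0.1835] yaw 92.1 j [-0.01  0.13  1.28 -0.    1.74 -0.05] F [-0.5 -0.4 -0.2] w 0.026 -> shift [-0.0002 -0.0002  0.12  ] turn 0.4
```

Request:
arm_command --motion '[0,0,0.03,0,0.3,0,0,0.06,0,0.3,0,0,0.09,0,0.3,0,0,0.11,0,0.3,0,0,0.117,0,0.3,0,0,0.121,0,0.3,0,0,0.122,0,0.3,0,0,0.122,0,0.3]'

```text
t: 17.13
eef_pos: [0.6153, 0.0266, 0.0633]
ee_rot: [2.18, 2.26, 0.002]
force: [0.4, 0.5, 0.3]
gripper_width: 0.0257
gripper_force: 0.0
```

Request:
arm_command --motion '[0,0,0.0015,0,0.3,0,0,0.0015,0,0.3]'

```text
t: 17.3
eef_pos: [0.6153, 0.0272, 0.0618]
ee_rot: [2.179, 2.261, 0.003]
force: [-0.1, -0.3, -0.5]
gripper_width: 0.0255
gripper_force: 0.0
```

Request:
arm_command --motion '[0,0,0.0015,0,0.3,-0.008,0,0.0015,0,0.3,-0.016,0,0.0015,0,0.3,-0.024,0,0.0015,0,0.3,-0.032,0,0.0015,0,0.3,-0.04,0,0.0015,0,0.3,-0.048,0,0.0015,0,0.3,-0.056,0,0.0015,0,0.3]'

```text
t: 17.97
eef_pos: [0.617, -0.029, 0.0599]
ee_rot: [2.179, 2.262, 0.003]
force: [-0.3, 3.9, 5.8]
gripper_width: 0.0254
gripper_force: 2.9
```

```bash
python3 -c "
from h import *
key((.57,.68,-.22,.16));go(.622,-.235,.06)"
```

```text
top 60 mean [605.5484  -52.17332] axis [-0.97  0.24] ext -25.0 21.0 width at - / + end [11. 13.] min [585.  -61.4] max [628.9 -42.4]
scene 56 mean [626.1894  -55.21607] axis [-1. -0.] ext -20.0 32.0 width at - / + end [23. 11.] min [594. -65.] max [646.6 -42. ]
t 18.0667 at [ 0.6171 -0.0306  0.0599] yaw 92.0 j [-0.1   0.17  1.45 -0.    1.52 -0.14] F [0.  0.6 5.1] w 0.0258 -> shift [-2.045e-01 -2.400e-03  1.000e-04] turn 0.3
```

The rake has squared the key up broadside, with its COM near (619,-53). The fingers are brushing the board at 5 N, so I'll raise them slightly and keep pushing.

Request:
arm_command --motion '[0,0,-0.0015,0,0.3,-0.01,0,-0.0015,0,0.3,-0.02,0,-0.0015,0,0.3,-0.03,0,-0.0015,0,0.3,-0.04,0,-0.0015,0,0.3,-0.05,0,-0.0015,0,0.3,-0.06,0,-0.0015,0,0.3,-0.07,0,-0.0015,0,0.3]'

```text
t: 18.73
eef_pos: [0.6189, -0.1, 0.0599]
ee_rot: [-2.18, -2.262, 0.001]
force: [0.9, 0.7, 0.1]
gripper_width: 0.0255
gripper_force: 0.3
```

```bash
python3 -c "
from h import *
key((.57,.68,-.22,.16));go(.622,-.235,.0615)"
```

```text
top 28 mean [ 606.78925 -124.56428] axis [-0.94  0.33] ext -16.0 11.0 width at - / + end [ 4. 10.] min [ 595.5 -129.6] max [ 622.  -116.7]
scene 43 mean [ 633.6232 -127.8907] axis [-1.   -0.08] ext -15.0 31.0 width at - / + end [19. 10.] min [ 603.  -137.9] max [ 648.5 -115.1]
t 18.8333 at [ 0.6189 -0.1009  0.06  ] yaw 92.0 j [-0.22  0.2   1.42 -0.    1.53 -0.25] F [0.  0.1 0.4] w 0.0257 -> shift [-0.1342 -0.0016 -0.0014] turn 0.3
```

Request:
arm_command --motion '[-0.01,0,-0.0005,0,0.3,-0.02,0,-0.0005,0,0.3,-0.03,0,-0.0005,0,0.3,-0.04,0,-0.0005,0,0.3,-0.05,0,-0.0005,0,0.3,-0.06,0,-0.0005,0,0.3,-0.07,0,-0.0005,0,0.3,-0.08,0,-0.0005,0,0.3]'

```text
t: 19.5
eef_pos: [0.622, -0.1797, 0.0607]
ee_rot: [2.18, 2.262, -0.0]
force: [-0.4, 0.1, 0.6]
gripper_width: 0.0257
gripper_force: 0.0
```

```bash
python3 -c "
from h import *
key((.57,.68,-.26,-.14));go(.622,-.230,.0605)"
```

```text
top 23 mean [ 599.54346 -230.73042] axis [-1.   -0.02] ext -32.0 31.0 width at - / + end [2. 2.] min [ 568.9 -232.5] max [ 631.3 -229.1]
scene 37 mean [ 629.6594  -231.24327] axis [-1.   -0.03] ext -55.0 54.0 width at - / + end [4. 4.] min [ 575.2 -234.7] max [ 684.5 -228.2]
scene 25 mean [ 645.23206 -206.128  ] axis [0.27 0.96] ext -11.0 15.0 width at - / + end [11.  6.] min [ 635.4 -216.1] max [ 650.4 -192. ]
t 19.6 at [ 0.6219 -0.1805  0.0606] yaw 92.0 j [-0.33  0.25  1.36 -0.    1.53 -0.37] F [ 0.2 -0.2 -0.1] w 0.0254 -> shift [-0.0495 -0.0016  0.0001] turn 0.3
```

The key's wide end is visible at (645,-206), still leading the fingers. Pushing slowly over the edge now, then lifting away.

Request:
arm_command --motion '[-0.006,0,0,0,0.3,-0.012,0,0,0,0.3,-0.018,0,0,0,0.3,-0.024,0,0,0,0.3,-0.03,0,0,0,0.3,-0.036,0,0,0,0.3,-0.042,0,0,0,0.3,-0.048,0,0,0,0.3]'

```text
t: 20.27
eef_pos: [0.6238, -0.2272, 0.0606]
ee_rot: [-2.18, -2.262, 0.0]
force: [0.7, -0.0, 0.4]
gripper_width: 0.0256
gripper_force: 0.0
```

Request:
arm_command --motion '[-0.004,0,0,0,0.3,-0.004,0,0,0,0.3,0.006,0,-0.02,0,0.3,0.02,0,-0.05,0,0.3,0.05,0,-0.09,0,0.3,0.09,0,-0.12,0,0.3,0.13,0,-0.12,0,0.3,0.17,0,-0.12,0,0.3]'

```text
t: 20.93
eef_pos: [0.6189, -0.066, 0.1846]
ee_rot: [2.178, 2.257, 0.006]
force: [1.5, -0.9, 0.2]
gripper_width: 0.0259
gripper_force: 0.0
```

Request:
arm_command --motion '[0.04,-0.03,0,0,0.3,0.08,-0.06,0,0,0.3,0.12,-0.09,0,0,0.3,0.16,-0.12,0,0,0.3,0.2,-0.12,0,0,0.3,0.2,-0.12,0,0,0.3]'

```text
t: 21.43
eef_pos: [0.4886, 0.1313, 0.1809]
ee_rot: [-2.178, -2.264, -0.003]
force: [-0.1, -0.7, 1.3]
gripper_width: 0.0253
gripper_force: 0.0
```

```bash
python3 -c "
from h import *
key((.39,.68,-.26,.16));go(.5,.1,.2)
# compare before/after in both views; tray heights
for n in('top','scene'):
    a=np.load('pics/%s0.npz'%n);b=np.load('pics/last%s.npz'%n);P=cloud(n,b['d'])
    df=(np.abs(a['im'].astype(int)-b['im']).sum(2)>75).astype(np.uint8);df[P[...,2]>.13]=0
    k,l,st,c=cv2.connectedComponentsWithStats(df)
    for i in range(1,k):
        if st[i,4]>12:
            q=P[l==i];print(n,st[i],c[i].round(),np.round(np.median(q,0)*1000),np.round(np.median(cloud(n,a['d'])[l==i],0)*1000))
"
```

```text
top 69 mean [ 474.05518 -234.51303] axis [-1.   -0.03] ext -92.0 84.0 width at - / + end [3. 3.] min [ 390.2 -238.2] max [ 565.9 -231.4]
top 81 mean [ 544.3803   -116.399994] axis [-0.3   0.95] ext -16.0 15.0 width at - / + end [21. 22.] min [ 531.3 -130.1] max [ 558.3 -103.3]
scene 81 mean [ 560.53204 -233.3321 ] axis [-1.   -0.03] ext -124.0 130.0 width at - / + end [4. 4.] min [ 430.8 -238.8] max [ 684.5 -228.2]
scene 23 mean [454.52606 158.49565] axis [-1.   -0.01] ext -46.0 47.0 width at - / + end [0. 0.] min [408.  157.8] max [500.1 159.1]
scene 61 mean [ 547.1016  -116.93115] axis [-0.98 -0.18] ext -17.0 16.0 width at - / + end [20. 23.] min [ 531.7 -130.6] max [ 562.9 -103.7]
t 21.5333 at [0.489  0.1323 0.1809] yaw 92.4 j [ 0.2  -0.17  1.57  0.    1.74  0.15] F [-0.2 -0.7 -0.2] w 0.0255 -> shift [-0.0327  0.0096 -0.0192] turn 0.7
top [235 119  11   5  14] [241. 120.] [785. 188.  -1.] [786. 188.  -2.]
top [216 124  17   5  22] [224. 126.] [770. 244.  -2.] [770. 244.  -1.]
top [247 126  38  59 256] [268. 161.] [616. 104.  59.] [614. 102.  61.]
top [165 135  20   5  21] [175. 13
[... 1820 characters left out ...]
.]
scene [275  64  33  16 164] [287.  73.] [-153. -219.    1.] [-153. -220.    0.]
scene [484  71  47  21 261] [505.  82.] [-162.  701.    2.] [190. 554. 307.]
scene [ 243   75  101  113 3006] [279. 134.] [ 179. -237.    2.] [ 180. -237.    2.]
scene [319  87  23  11 164] [330.  92.] [ 63. -13. 106.] [ 96. -11. 140.]
scene [389  97  56  29 422] [411. 113.] [ 49. 302.   1.] [ 49. 301.   1.]
scene [302 102  18   7  60] [311. 105.] [ 43. -93.  12.] [ 42. -93.  10.]
scene [284 172   9  15  87] [288. 179.] [ 451. -132.   61.] [ 456. -131.   69.]
scene [240 219   5  15  26] [242. 226.] [ 613. -273.    8.] [ 613. -273.    6.]
scene [341 221  20   9 104] [350. 224.] [614.  85.  61.] [619.  85.  70.]
```

```bash
python3 -c "
from h import *
for n in('top','scene'):
    a=np.load('pics/%s0.npz'%n);b=np.load('pics/last%s.npz'%n);P=cloud(n,b['d']);Q=cloud(n,a['d'])
    m=((P[...,2]-Q[...,2]>.005)&(P[...,0]>.38)&(P[...,0]<.75)&(P[...,1]>-.36)&(P[...,1]<-.22)).astype(np.uint8)
    k,l,st,c=cv2.connectedComponentsWithStats(m)
    for i in range(1,k):
        if st[i,4]>4:
            q=P[l==i]*1000;print(n,st[i,4],np.round(q.min(0)),np.round(q.max(0)),np.median(q,0).round())
    for nm,(x0,x1,y0,y1,z0) in dict(ink=(.49,.57,-.04,.04,.08),jar=(.66,.76,0,.09,.08),cup=(.66,.78,-.14,-.04,.08),mug=(.45,.65,-.6,-.4,.03),tray=(.37,.76,-.37,-.245,.03)).items():
        f=lambda A:A[(A[...,0]>x0)&(A[...,0]<x1)&(A[...,1]>y0)&(A[...,1]<y1)&(A[...,2]>z0)&(A[...,2]<.13)].mean(0)*1000
        print(nm,(f(P)-f(Q)).round(1))
"
```

```text
top 115 [ 588. -271.    7.] [ 643. -244.   20.] [ 619. -259.   14.]
top 108 [ 417. -262.   12.] [ 478. -236.   62.] [ 451. -254.   23.]
ink [-0.1 -0.2  0.1]
jar [-0.1  0.   0.1]
cup [0.2 0.3 0.1]
mug [-0.1 -0.2  0.3]
tray [ 1.1  0.3 -0.1]
scene 6 [ 396. -268.   31.] [ 406. -260.   44.] [ 403. -265.   39.]
scene 66 [ 416. -268.    8.] [ 487. -246.   32.] [ 462. -256.   24.]
scene 5 [ 447. -348.    7.] [ 456. -342.   15.] [ 455. -345.    9.]
scene 5 [ 471. -336.    6.] [ 487. -331.   17.] [ 487. -335.   12.]
scene 5 [ 497. -347.    6.] [ 514. -344.   22.] [ 501. -346.   12.]
scene 5 [ 546. -347.   26.] [ 560. -343.   45.] [ 557. -344.   43.]
scene 5 [ 562. -313.    8.] [ 576. -308.   12.] [ 568. -311.   10.]
scene 77 [ 571. -273.    8.] [ 650. -245.   24.] [ 622. -259.   17.]
scene 6 [ 631. -343.    7.] [ 659. -340.   34.] [ 646. -342.   21.]
scene 11 [ 673. -323.    7.] [ 690. -308.   16.] [ 683. -317.   13.]
scene 7 [ 710. -319.   10.] [ 739. -304.   47.] [ 735. -315.   44.]
scene 5 [ 735. -258.   20.] [ 740. -245.   24.] [ 737. -251.   22.]
scene 5 [ 743. -356.    3.] [ 749. -347.    6.] [ 745. -350.    4.]
scene 6 [ 743. -321.    4.] [ 747. -311.   20.] [ 744. -317.    9.]
scene 16 [ 720. -291. -759.] [ 741. -263. -738.] [ 730. -278. -744.]
scene 8 [ 737. -247. -751.] [ 746. -229. -740.] [ 743. -240. -745.]
ink [-0.1  0.4  0.6]
jar [ 0.2 -0.  -0.2]
cup [-0.5  0.2 -0.2]
mug [ 0.1 -0.1  0.7]
tray [ 0.9  2.1 -0.1]
```

The measurements show all three keys in the tray: one flat at top height 14 mm, and the other two stacked at 24 mm. The ink, jar, cup, mug and tray are in place to about 2 mm, and the before/after images show nothing else moved. Handing in.

```bash
python3 -c "
from h import *
print(bot.close_job())"
```

```text
the job is handed in; nothing more can be done
None
```

I swept all three keys off the board's right edge into the tray and handed the job in at about 21.5 s of robot time; the hand-in returned no verdict. My last measurements showed all three keys inside the tray and the tray and bystanders unmoved, within about 2 mm where measured.

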